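# Ballast the screen stand, flip its kickstand and hold the frame upright

## Robot

A 6-joint arm with a two-finger parallel gripper is mounted at the origin on the work surface. World frame = base frame: x ahead of the robot, y to its left, z up, the work surface at z = 0. Lengths are in m, angles in rad, forces in N, time in s.
With the tool pointing down it reaches from about 0.325 to 0.75 m from the base axis. Payload 7.6 kg.
Tool frame: the origin (TCP) lies midway between the tips of the shut fingers; the grasp point (between the pads) lies 19 mm behind it; z points along the fingers, y is the line along which they close (so a half turn about z gives the same grasp; the last joint's range is limited). The gripper opens to 85 mm and grips with 20 to 120 N. Pads are 22 mm wide; open, the fingers measure 114 mm over their backs; the gripper's body (76 mm by 85 mm) begins 54 mm behind the grasp point. The pads swing forward as they close: fully open they stand 13 mm farther back than shut.
Start: joints at [1.035, 0.052, 1.401, -0, 1.689, -0.07], TCP at [0.236, 0.469, 0.231] pointing down, gripper open.
Joint ranges: [-2.9, 2.9], [-0.91, 2.17], [0.12, 2.37], [-1.06, 4.2], [0.26, 2.73], [-2.93, 2.93]. Speed limits (rad/s): [2.57, 2.57, 3.01, 3.14, 3.14, 3.14].

## Interface

Orientations are given as [roll, pitch, yaw] about the fixed x, y, z axes, in that order (R = Rz(yaw) Ry(pitch) Rx(roll)).
In Python, from plant import sense, camera, calibration, hand_in gives the robot as it stands.
- The arm moves only by the shell command python3 -m pendant 'ROWS' [OPENING]. ROWS is JSON, a list that holds one entry, the list of rows, each a list of 4 numbers: the shift along the tool's x, y, z in mm, then the turn about the tool's z in rad. A call has 1 to 8 rows; each row shifts and turns the commanded pose from where the row before left it, along the tool's axes as they then stand; what a row does not reach is not made up. A row lasts 1/12 s, in which the tool goes at most 41.7 mm and 7.16 degrees, less where a joint would pass 70% of its speed; a pose out of reach is approached as far as the arm can. A call with a gripper value outside its range is refused whole. OPENING is the opening, from 0 (shut) to 1 (fully open), set as the call begins (- or left out, the last holds). The fingers move at their own pace and stop on an object; the grip force is fixed at half the most. Time passes only in rows, so rows that do not move let the fingers close. It gives the time, the measured TCP pose, the force, the opening and the grip force at its end, in the units of the state.
- sense(): the state, without advancing time (a new reading comes with each control period).
- camera(name): name is "scene" or "top" or "wrist"; returns (picture, depth): 420x560x3 uint8, blue, green, red; 420x560 float32, m along the optical axis (not along the pixel's ray), 0 where there is no reading.
- calibration(name): a dict with "camera_matrix" (3x3 intrinsics, pixels), "dist" ([k1, k2, p1, p2, k3] as OpenCV has them; the pictures are not rectified), "eye" and "attitude" of the camera in the world; the wrist camera has in their place "hand_eye" (4x4, takes a point from camera to tool coordinates, whose origin is the TCP and whose axes are the flange's). Camera axes: x right, y down, z forward; pixel columns grow to the right and rows downward; lengths in m; the calibration is good to about 2 mm. A picture is of the moment at which its call begins: read the wrist's pose just before it. calibration takes no time and is no camera call.
- hand_in(): hands the job in; it is judged then, once.
The state is a dict: "t": time; "joint_pos": joint angles; "joint_vel": joint speeds; "effort": joint torques, N m; "tcp_pos": TCP position; "eef_rot": TCP orientation; "contact_force": force on the tool from outside, world axes, zero at the start; "wrist_torque": the same for the moment, N m; "width": finger opening in m; "grip_force": force on a finger pad.
Only numpy, scipy, OpenCV 4.12 (cv2) and the standard library are available. Lean on these libraries where they do the work, as an engineer would, in place of code of your own. Each camera call takes 0.05 s, during which the arm holds its last target. There are 200 camera calls.

## Task

Get the folding screen stand ready for microscope photos: set a spare steel slug into each empty ballast well of its foot, leaving the slugs already fitted in their wells and the other things on the table where they are. Then, with the frame still folded forward, flip the kickstand over centre so that it drops down behind the frame, and only then bring the frame upright. Nothing latches it, so finish while still holding the frame with the gripper, vertical and still, not leaning back on its stop.

Things in the scene. Friction and masses are not known exactly. Their poses are not given: they have to be found in the camera images.
- foot: Grey foot plate of the folding screen stand, fixed to the table: 140 mm (its x) by 330 mm (its y) by 30 mm high. Origin: centre of its underside; x points away from the robot (turned up to 0.25 rad), z up. The frame is hinged across its middle; wells lie in pairs at both ends.
- foot_hole0 (a point): Centre of the mouth of one of four ballast wells, on the foot's upper face, 30 mm above the table (foot frame: -35 mm in x, 125 mm in y). Well: 31 mm diameter, 20 mm deep, small chamfer; a seated slug's underside is 10 mm above the table and it stands 45 mm proud of the foot. At the start two wells hold a slug and two are empty; which ones varies.
- foot_hole1 (a point): Centre of the mouth of one of four ballast wells, on the foot's upper face, 30 mm above the table (foot frame: 35 mm in x, 125 mm in y). Well: 31 mm diameter, 20 mm deep, small chamfer; a seated slug's underside is 10 mm above the table and it stands 45 mm proud of the foot. At the start two wells hold a slug and two are empty; which ones varies.
- foot_hole2 (a point): Centre of the mouth of one of four ballast wells, on the foot's upper face, 30 mm above the table (foot frame: -35 mm in x, -125 mm in y). Well: 31 mm diameter, 20 mm deep, small chamfer; a seated slug's underside is 10 mm above the table and it stands 45 mm proud of the foot. At the start two wells hold a slug and two are empty; which ones varies.
- foot_hole3 (a point): Centre of the mouth of one of four ballast wells, on the foot's upper face, 30 mm above the table (foot frame: 35 mm in x, -125 mm in y). Well: 31 mm diameter, 20 mm deep, small chamfer; a seated slug's underside is 10 mm above the table and it stands 45 mm proud of the foot. At the start two wells hold a slug and two are empty; which ones varies.
- slug_a: Plain steel ballast slug, an upright cylinder 28 mm in diameter and 65 mm tall, about 0.3 kg. Origin: centre of its underside. Already seated in one of the four wells at the start (which well varies); stays there.
- slug_b: Plain steel ballast slug, an upright cylinder 28 mm in diameter and 65 mm tall, about 0.3 kg. Origin: centre of its underside. Already seated in one of the four wells at the start (which well varies); stays there.
- slug_c: Plain steel ballast slug, an upright cylinder 28 mm in diameter and 65 mm tall, about 0.3 kg. Origin: centre of its underside. A spare, standing loose on the table to the right of the stand at the start (origin height 0).
- slug_d: Plain steel ballast slug, an upright cylinder 28 mm in diameter and 65 mm tall, about 0.3 kg. Origin: centre of its underside. A spare, standing loose on the table to the right of the stand at the start (origin height 0).
- slug_e: Plain steel ballast slug, an upright cylinder 28 mm in diameter and 65 mm tall, about 0.3 kg. Origin: centre of its underside. A spare, standing loose on the table to the right of the stand at the start (origin height 0).
- frame (a joint): Lean of the frame (rad) about its hinge line, along the foot's y: 0 is vertical, positive leans towards the robot. Starts folded on its front stop at 0.45; rear stop at -0.10. No latch: a spring and its weight always tip it towards the robot, about 1 to 3 N at the top bar. Frame: 0.45 kg, two uprights 100 mm apart, round top bar, thin white panel ending 41 mm below the bar's centre.
- frame_bar (a point): Middle of the frame's round aluminium top bar (14 mm diameter, 116 mm long, along the foot's y), 165 mm from the hinge line. Its height is about 189 mm folded, 205 mm upright. Clear to pinch from above, once the kickstand is down. A round bar: it can turn between pads as the frame swings.
- frame_hinge (a point): Middle of the frame's hinge line, 40 mm above the table, 20 mm behind (foot +x) the foot's centre.
- kickstand (a joint): Kickstand angle (rad) relative to the frame, about an axis along the foot's y: 0 is folded up along the frame's back, its end above the top bar; grows as the end swings up, away from the robot and down behind, to its stop at 2.5 (down). Gravity moves it: over centre at about 0.45 with the frame folded (leg vertical); short of that it falls back to 0, past it to 2.5. Under 1 N at the end is enough.
- kick_tip (a point): Free end of the kickstand, a 9 mm steel rod, 135 mm from its hub, with a 16 mm diameter rubber sleeve 22 mm long that ends 4 mm past this point. Folded, it stands 55 mm beyond the top bar's centre line, measured along the frame, and 18 mm behind it.
- kick_hub (a point): Kickstand pivot on the back of the frame, 85 mm up the frame from the hinge line and 18 mm behind the bar's plane, in the middle of the frame's width.
- dropper: Bystander, loose, to be left where it is: amber dropper bottle, 32 mm diameter, 75 mm tall, among the spares. Origin: centre of its underside.
- jar: Bystander, loose, to be left where it is: glass sample jar, 36 mm diameter, 50 mm tall, among the spares. Origin: centre of its underside.
- phone: Bystander, loose, to be left where it is: phone lying flat, 150 x 72 x 9 mm. Origin: centre of its underside.
- dish: Bystander, loose, to be left where it is: closed glass culture dish, 90 mm diameter, 15 mm high. Origin: centre of its underside.
There are look-alikes about, which are no part of the job. Leave any pink look-alike of the slug_c alone.

How it is judged:
By the outcome, as a careful person would: the job done as asked, in the order asked, and still so for the second after the job is handed in, while the arm keeps its last pose, push and grip.
It also fails if it takes over 72 s, if anything falls off the work surface, if the arm or the gripper's body presses on something with over 40 N, if the wrist force passes 120 N, or if a joint passes its speed limit or range.

## Working session

There is one attempt and no reset: what is moved stays moved. The work goes in short steps, Python scripts to look and compute and a shell command to move; the robot and the scene stay as the last step left them, time stands still between calls to the robot, and variables do not carry over. Pictures are saved under pics/ and viewed, at most 10 in all, crops included, and the job is handed in when it is done.

```bash
ls; mkdir -p pics; cat > h.py <<'E'
import numpy as np, cv2, json
from plant import sense, camera, calibration
from scipy.spatial.transform import Rotation as R
def cam(n):
    s=sense(); p,d=camera(n); c=calibration(n)
    K=np.array(c["camera_matrix"]);D=np.array(c["dist"])
    return s,p,d,K,D,c
E
python3 - <<'E'
from h import *
for n in ("scene","top","wrist"):
    c=calibration(n); print(n,{k:np.round(np.array(v),4).tolist() for k,v in c.items()})
print(sense())
a=camera("scene"); b=camera("top")
np.savez("first.npz",sp=a[0],sd=a[1],tp=b[0],td=b[1])
cv2.imwrite("pics/scene.png",a[0]); cv2.imwrite("pics/top.png",b[0])
E
```

```text
pics
scene {'camera_matrix': [[426.801, 0.0, 280.8315], [0.0, 426.801, 208.9102], [0.0, 0.0, 1.0]], 'dist': [-0.0336, 0.0, 0.0, 0.0, 0.0], 'eye': [0.8378, -0.5954, 0.9999], 'attitude': [-2.47, -0.0063, 0.5944]}
top {'camera_matrix': [[408.8558, 0.0, 277.6745], [0.0, 408.8558, 207.168], [0.0, 0.0, 1.0]], 'dist': [-0.0762, 0.0, 0.0, 0.0, 0.0], 'eye': [0.2659, -0.0564, 1.2709], 'attitude': [-2.9338, -0.0028, -1.4565]}
wrist {'camera_matrix': [[298.6399, 0.0, 281.6643], [0.0, 298.6399, 209.3434], [0.0, 0.0, 1.0]], 'dist': [-0.052, 0.0, 0.0, 0.0, 0.0], 'hand_eye': [[-0.0003, -0.9448, -0.3277, 0.0851], [1.0, -0.0003, -0.0, -0.0005], [-0.0001, -0.3277, 0.9448, -0.1426], [0.0, 0.0, 0.0, 1.0]]}
{'t': 0.0, 'joint_pos': array([ 1.03468578e+00,  5.28407041e-02,  1.40174318e+00, -1.31161961e-05,
        1.68861954e+00, -7.03090830e-02]), 'joint_vel': array([-1.12403374e-04, -6.52944569e-05, -1.08386588e-03,  8.93263870e-04,
       -5.35258288e-04, -1.34131445e-03]), 'effort': array([ 4.99526068e-04, -3.81662679e+01, -3.60192454e+01,  1.95217785e-05,
        6.03157212e-03,  7.34792621e-06]), 'tcp_pos': array([0.23562529, 0.46880519, 0.23046106]), 'eef_rot': array([-3.13998495e+00, -1.00163078e-04,  2.67578958e+00]), 'contact_force': array([0.3637803 , 0.11474644, 0.97663058]), 'wrist_torque': array([ 0.01072661, -0.00422789,  0.06293542]), 'grip_force': 0.0, 'width': 0.08563423129346366}
```

View pics/scene.png

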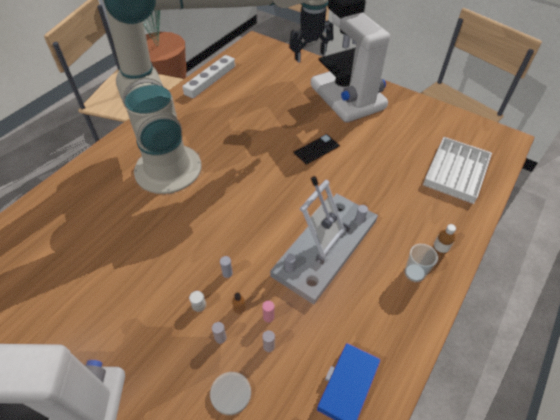

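View pics/top.png

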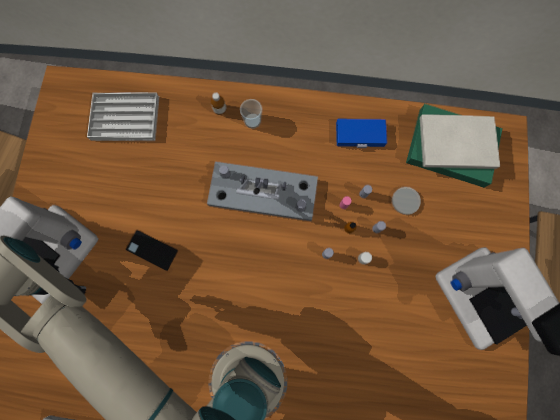

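The scene view shows the stand at about (325,245), with the kickstand tip at (315,181). The grey slugs are at (226,267), (218,333) and (268,342), and the pink look-alike is at (268,311).

In the top view the foot is centred near (263,191). The fitted slugs are at (224,171) and (302,204), and the empty wells are at (221,195) and (303,185). The loose grey slugs are at (367,190), (379,227) and (328,254). The pink one is at (346,202), the dropper at (351,227) and the jar at (366,258).

```bash
cat >> h.py <<'E'
def world(c): return R.from_euler("xyz",c["attitude"]).as_matrix(), np.array(c["eye"])
def wpose(c,s):
    T=np.array(c["hand_eye"]); Rt=R.from_euler("xyz",s["eef_rot"]).as_matrix()
    return Rt@T[:3,:3], Rt@T[:3,3]+s["tcp_pos"]
def rays(uv,K,D,Rw):
    u=cv2.undistortPoints(np.float64(uv).reshape(-1,1,2),K,D).reshape(-1,2)
    return np.c_[u,np.ones(len(u))]@Rw.T
def onplane(uv,z,K,D,Rw,e):
    r=rays(uv,K,D,Rw); return e+r*((z-e[2])/r[:,2])[:,None]
def cloud(d,K,D,Rw,e):
    v,u=np.indices(d.shape); r=rays(np.stack([u,v],-1).reshape(-1,2),K,D,Rw)
    P=e+r*d.reshape(-1,1); P[d.reshape(-1)==0]=np.nan
    return P.reshape(*d.shape,3)
def tri(a,ea,b,eb):
    A=np.c_[a,-b]; t=np.linalg.lstsq(A,eb-ea,rcond=None)[0]; p=ea+a*t[0];q=eb+b*t[1]
    return (p+q)/2,np.linalg.norm(p-q)
def proj(P,K,D,Rw,e):
    return cv2.projectPoints((np.atleast_2d(P)-e)@Rw,np.zeros(3),np.zeros(3),K,D)[0].reshape(-1,2)
E
python3 - <<'E'
from h import *
f=np.load("first.npz")
for n,k in (("top","t"),("scene","s")):
    c=calibration(n);K=np.array(c["camera_matrix"]);D=np.array(c["dist"]);Rw,e=world(c)
    P=cloud(f[k+"d"],K,D,Rw,e); z=P[...,2]
    reg=(P[...,0]>0.25)&(P[...,0]<0.85)&(P[...,1]>-.5)&(P[...,1]<.35)
    print(n,"table z",np.nanmedian(z[reg]))
    m=(reg&(z>.023)&(z<.036)).astype(np.uint8)
    nn,l,st,ce=cv2.connectedComponentsWithStats(m)
    i=1+np.argmax(st[1:,4]); Q=P[l==i]; r=cv2.minAreaRect(np.float32(Q[:,:2]*1000)); print("foot",r,np.median(Q[:,2]),st[i])
    m=(reg&(z>.04)).astype(np.uint8)
    nn,l,st,ce=cv2.connectedComponentsWithStats(m)
    for i in range(1,nn):
        if st[i,4]<8: continue
        Q=P[l==i]; zm=np.percentile(Q[:,2],90); T=Q[Q[:,2]>zm-.008]
        print(st[i].tolist(),"top",np.round(T.mean(0),4),f[k+"p"][l==i].mean(0).astype(int))
E
```

```text
top table z 0.0005915077847074013
foot ((575.5548095703125, 24.716201782226562), (330.84814453125, 142.19198608398438), 87.95699310302734) 0.029657322454223367 [ 207  162  111   58 3529]
[211, 93, 15, 17, 171] top [0.8419 0.2014 0.0996] [54 77 98]
[240, 99, 22, 26, 329] top [0.8173 0.0902 0.0881] [101 109 114]
[409, 121, 28, 46, 920] top [ 0.7815 -0.4792  0.0748] [128 141 130]
[219, 166, 10, 11, 90] top [0.614  0.1479 0.0749] [116 107 106]
[236, 176, 52, 24, 709] top [0.522  0.0252 0.2021] [103  99  98]
[362, 185, 10, 11, 81] top [ 0.6061 -0.2962  0.064 ] [121 113 114]
[341, 197, 11, 10, 80] top [ 0.5624 -0.2354  0.0647] [121  94 178]
[296, 200, 10, 11, 84] top [ 0.535  -0.0994  0.0746] [91 84 83]
[346, 222, 11, 10, 83] top [ 0.4888 -0.2583  0.0733] [11 40 68]
[375, 222, 11, 10, 83] top [ 0.4976 -0.3458  0.0647] [121 114 115]
[324, 248, 10, 10, 75] top [ 0.3997 -0.1952  0.0639] [132 123 123]
[361, 252, 11, 11, 100] top [ 0.402  -0.3104  0.0498] [173 179 181]
scene table z 0.0005193017752425089
foot ((576.0536499023438, 24.172042846679688), (334.49578857421875, 142.2887725830078), 87.95629119873047) 0.029992372202304995 [ 270  193  108  108 3585]
[299, 175, 51, 88, 1807] top [0.527  0.0217 0.2062] [135 134 136]
[356, 205, 12, 16, 138] top [0.6163 0.1447 0.0742] [135 128 129]
[437, 224, 17, 22, 189] top [0.8428 0.2004 0.0991] [ 90 108 130]
[407, 244, 31, 32, 649] top [0.8166 0.0879 0.0875] [130 137 142]
[284, 253, 11, 16, 152] top [ 0.5372 -0.1017  0.0744] [120 113 113]
[220, 256, 11, 15, 131] top [ 0.4023 -0.1969  0.0644] [139 134 139]
[190, 291, 14, 14, 155] top [ 0.4039 -0.3106  0.0495] [183 186 188]
[232, 292, 13, 15, 141] top [ 0.4917 -0.26    0.0744] [ 43  68 100]
[262, 301, 12, 15, 144] top [ 0.5653 -0.238   0.0646] [137 122 181]
[212, 322, 13, 16, 156] top [ 0.5021 -0.3463  0.0646] [136 134 142]
[262, 331, 12, 15, 155] top [ 0.6086 -0.2987  0.0643] [137 135 146]
```

```bash
python3 -m pendant '[[[0,0,0,-0.1075],[0,0,0,-0.1075],[0,0,0,-0.1075],[0,0,0,-0.1075],[-15,-36,0,0],[-15,-36,0,0],[-15,-36,0,0],[-15,-36,0,0]]]' 0.65
python3 -m pendant '[[[-15,-36,0,0],[-15,-36,0,0],[-15,-36,0,0],[-15,-36,0,0],[-10,-39,0,0],[-10,-39,0,0],[-10,-39,0,0],[-10,-39,0,0]]]'
python3 -m pendant '[[[-6,-38,10,0],[-6,-38,10,0],[-6,-38,10,0],[-6,-38,0,0],[-6,-38,0,0],[0,0,0,0]]]'
cat >> h.py <<'E'
def tool(target,s=None):
    s=s or sense(); Rt=R.from_euler("xyz",s["eef_rot"]).as_matrix()
    return np.round(Rt.T@(np.array(target)-s["tcp_pos"])*1000,1)
def look(name,tag):
    s,p,d,K,D,c=cam(name); Rw,e=wpose(c,s) if name=="wrist" else world(c)
    cv2.imwrite(f"pics/{tag}.png",p); np.savez(f"{tag}.npz",p=p,d=d,Rw=Rw,e=e,K=K,D=D)
    return s,p,d,K,D,Rw,e
def blobs(P,lo,reg,n=25):
    z=P[...,2]; x0,x1,y0,y1=reg
    m=((z>lo)&(P[...,0]>x0)&(P[...,0]<x1)&(P[...,1]>y0)&(P[...,1]<y1)).astype(np.uint8)
    k,l,st,ce=cv2.connectedComponentsWithStats(m); out=[]
    for i in range(1,k):
        if st[i,4]<n: continue
        Q=P[l==i]; T=Q[Q[:,2]>np.percentile(Q[:,2],90)-.006]
        (cx,cy),r=cv2.minEnclosingCircle(np.float32(T[:,:2]))
        out.append((np.round([cx,cy,T[:,2].mean(),r],4).tolist(),ce[i].astype(int).tolist(),st[i,4]))
    return out
E
python3 - <<'E'
from h import *
s,p,d,K,D,Rw,e=look("wrist","w1")
print(s["tcp_pos"],s["eef_rot"],s["width"])
for b in blobs(cloud(d,K,D,Rw,e),.03,(.2,.8,-.6,.0)): print(b)
print(tool((.401,-.196,.12)))
E
```

```text
t: 0.77
tcp_pos: [0.2905, 0.3214, 0.2307]
eef_rot: [-3.141, -0.001, 3.107]
contact_force: [1.1, 0.2, 0.3]
width: 0.0553
grip_force: 0.0
t: 1.43
tcp_pos: [0.3795, 0.0177, 0.2312]
eef_rot: [3.141, 0.0, 3.106]
contact_force: [1.7, 1.0, 0.4]
width: 0.0555
grip_force: 0.0
t: 1.93
tcp_pos: [0.4024, -0.1763, 0.2003]
eef_rot: [-3.141, -0.002, 3.1]
contact_force: [0.1, 0.7, 0.1]
width: 0.0558
grip_force: 0.0
[ 0.40238068 -0.17627827  0.20027294] [-3.14063739e+00 -1.73027160e-03  3.09999469e+00] 0.05581341856813147
([0.401, -0.1951, 0.0648, 0.0141], [263, 193], np.int32(793))
([0.4002, -0.3096, 0.0496, 0.0168], [155, 195], np.int32(924))
([0.3918, -0.1758, 0.2899, 0.0673], [280, 363], np.int32(41720))
([0.499, -0.3453, 0.0643, 0.0143], [139, 280], np.int32(862))
([0.5096, -0.0471, 0.0304, 0.0104], [392, 272], np.int32(48))
([0.5632, -0.2354, 0.0644, 0.0141], [238, 323], np.int32(734))
([0.6147, -0.1386, 0.0305, 0.0088], [317, 343], np.int32(25))
([0.6274, -0.1292, 0.0305, 0.0125], [323, 350], np.int32(43))
[  0.4 -22.3  80.4]
```

View pics/w1.png

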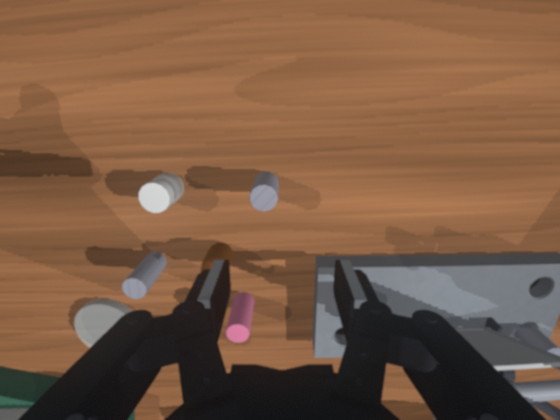

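The wrist view shows grey slugs at (265,190) and (145,275), the pink one at (240,317), the jar at (161,192) and the dish at (103,325). The foot's empty right-rear well is by (343,335), partly behind the finger.

Three plain grey cylinders fit "steel slug"; the pink one at (240,317) and the white jar do not. I'm taking (265,190) first because it is plain grey, 65 mm tall and 28 mm across. An enlarged crop will confirm it.

```bash
python3 - <<'E'
import cv2
a=cv2.imread("pics/w1.png")[150:350,90:310]; b=cv2.imread("pics/scene.png")[240:360,175:295]
cv2.imwrite("pics/crop1.png",cv2.hconcat([cv2.resize(a,(396,360),interpolation=2),cv2.resize(b,(360,360),interpolation=2)]))
E
```

```text
(no output)
```

View pics/crop1.png

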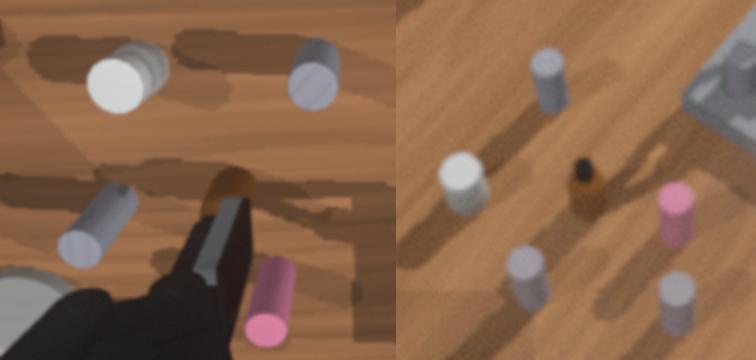

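The crop shows the grey slug (right image 548,80; left image 313,85), plainly distinct from the pink one, the jar and the dropper. Three views agree on its position to about 2 mm.

```bash
python3 -m pendant '[[[1,-19,30,0],[0,0,38,0],[0,0,38,0],[0,0,30,0],[0,0,18,0],[0,0,15,0],[0,0,0,0]]]'
python3 -c "
from h import *
print(tool((.4007,-.1953,.031)))"
python3 -m pendant '[[[0,0,0,0],[0,0,0,0],[0,0,0,0],[0,0,0,0],[0,0,0,0]]]' 0
```

```text
t: 2.57
tcp_pos: [0.3993, -0.1881, 0.0289]
eef_rot: [3.138, -0.006, 3.107]
contact_force: [-0.4, 0.1, 0.4]
width: 0.0556
grip_force: 0.0
[-1.6 -7.2 -2.1]
t: 2.98
tcp_pos: [0.4023, -0.1907, 0.034]
eef_rot: [-3.14, 0.003, 3.106]
contact_force: [-0.9, -0.3, 6.1]
width: 0.0265
grip_force: 58.5
```

```bash
python3 -m pendant '[[[0,0,-25,0],[0,0,-40,0],[0,0,-40,0],[0,0,-20,0],[0,30,0,0],[0,38,0,0],[0,39,0,0],[0,39,0,0]]]'
python3 -m pendant '[[[0,39,0,0],[0,39,0,0],[0,38,0,0],[-33,20,0,0],[-33,20,0,0],[-33,20,0,0],[-31,20,0,0],[0,0,0,0]]]'
python3 -m pendant '[[[0,0,0,0],[0,0,0,0]]]'
python3 - <<'E'
from h import *
s,p,d,K,D,Rw,e=look("wrist","w2")
print(s["tcp_pos"],s["eef_rot"],s["width"])
P=cloud(d,K,D,Rw,e)
z=P[...,2]; m=(z>.02)&(z<.04); Q=P[m]; print("foot",cv2.minAreaRect(np.float32(Q[:,:2]*1000)),np.median(Q[:,2]))
print(tool((.5453,.1506,.1)), proj([[.5453,.1506,.03],[.6152,.148,.075],s["tcp_pos"]],K,D,Rw,e))
E
```

```text
t: 3.65
tcp_pos: [0.4059, -0.0428, 0.1572]
eef_rot: [3.141, -0.0, 3.104]
contact_force: [0.8, 0.3, -2.4]
width: 0.0266
grip_force: 59.7
t: 4.32
tcp_pos: [0.546, 0.1496, 0.1534]
eef_rot: [3.141, -0.004, 3.108]
contact_force: [-0.5, -0.8, -4.4]
width: 0.0266
grip_force: 59.5
t: 4.48
tcp_pos: [0.5428, 0.1468, 0.1567]
eef_rot: [-3.141, -0.002, 3.106]
contact_force: [-0.3, -0.3, -2.9]
width: 0.0266
grip_force: 59.5
[0.54278246 0.14675332 0.15672316] [-3.14125383e+00 -1.69812082e-03  3.10597129e+00] 0.02659208025123954
foot ((679.931640625, 137.11557006835938), (784.5641479492188, 349.48858642578125), 88.85690307617188) 0.029898597720231013
[-2.4  4.2 57.5] [[286.08991907 203.78573612]
 [286.29444145 294.57921614]
 [282.12356317 271.27817654]]
```

View pics/w2.png

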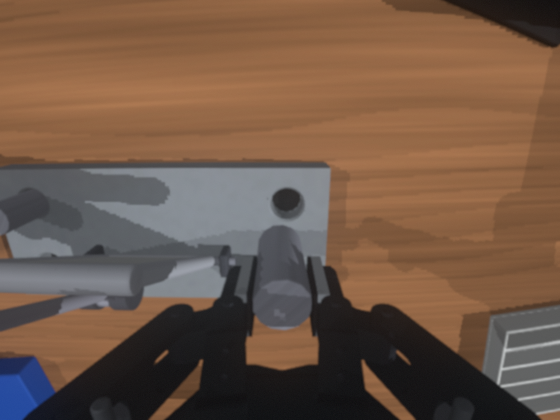

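The wrist view shows empty well 0 at (288,203), within 2 px of my prediction of (286,204). The slug hangs in the grip, with its lower end near (282,232). Next I'm refining both.

```bash
cat >> h.py <<'E'
from scipy.optimize import least_squares
def inhand(P,s):
    t=s["tcp_pos"]; q=P.reshape(-1,3); q=q[np.all(np.isfinite(q),1)]
    m=(np.abs(q[:,0]-t[0])<.022)&(np.abs(q[:,1]-t[1])<.0125)&(q[:,2]<t[2]-.003)&(q[:,2]>t[2]-.045); q=q[m]
    f=lambda v: np.hypot(q[:,0]-v[0]-v[2]*(q[:,2]-t[2]),q[:,1]-v[1]-v[3]*(q[:,2]-t[2]))-.014
    r=least_squares(f,[t[0],t[1],0,0],loss="soft_l1",f_scale=.001)
    return r.x,len(q),np.std(f(r.x)),q[:,2].min()
def well(p,P,guess,K,D,Rw,e):
    u0=proj([*guess,.03],K,D,Rw,e)[0]; out=[]
    x=np.hypot(P[...,0]-guess[0],P[...,1]-guess[1])<.03
    for m in (x&(P[...,2]<.0275),):
        m=m.astype(np.uint8); k,l,st,ce=cv2.connectedComponentsWithStats(m)
        i=1+np.argmax(st[1:,4]); c=max(cv2.findContours((l==i).astype(np.uint8),0,1)[0],key=len)
        W=onplane(c.reshape(-1,2),.03,K,D,Rw,e); (cx,cy),r=cv2.minEnclosingCircle(np.float32(W[:,:2])); out.append((cx,cy,r,ce[i]))
    g=cv2.cvtColor(p,cv2.COLOR_BGR2GRAY); a,b=int(u0[0]),int(u0[1]); big=cv2.resize(g[b-24:b+25,a-24:a+25],None,fx=4,fy=4,interpolation=2)
    _,th=cv2.threshold(big,0,255,cv2.THRESH_BINARY_INV|cv2.THRESH_OTSU)
    k,l,st,ce=cv2.connectedComponentsWithStats(th); i=l[98,98]
    c=max(cv2.findContours((l==i).astype(np.uint8),0,1)[0],key=len); c=cv2.convexHull(c).reshape(-1,2)
    W=onplane((c+.5)/4-.5+[a-24,b-24],.03,K,D,Rw,e); (cx,cy),r=cv2.minEnclosingCircle(np.float32(W[:,:2])); out.append((cx,cy,r))
    return out
E
python3 - <<'E'
from h import *
f=np.load("w2.npz"); s=sense(); P=cloud(f["d"],f["K"],f["D"],f["Rw"],f["e"])
t=dict(tcp_pos=np.array([.54278,.14675,.15672]))
print(inhand(P,t))
print(well(f["p"],P,(.5453,.1506),f["K"],f["D"],f["Rw"],f["e"]))
q=P.reshape(-1,3); m=(np.abs(q[:,0]-.6152)<.02)&(np.abs(q[:,1]-.148)<.02)&(q[:,2]>.072)&(q[:,2]<.078); print("slug1 top",cv2.minEnclosingCircle(np.float32(q[m][:,:2])),m.sum())
print(s["tcp_pos"])
E
```

```text
(array([0.54265116, 0.14581925, 0.00273875, 0.02892117]), 801, np.float64(0.0002606026272531166), np.float64(0.12338162816526627))
[(0.5453360676765442, 0.1505340039730072, 0.01622101664543152, array([285.94494238, 203.25992318])), (0.5450618863105774, 0.15124070644378662, 0.015946123749017715)]
slug1 top ((0.0, 0.0), 0.0) 0
[0.54275714 0.14649815 0.15749661]
```

```bash
python3 -m pendant '[[[-2.5,5,25,0],[0,0,30,0],[0,0,15,0],[0,0,0,0],[0,0,0,0],[0,0,0,0]]]'
python3 - <<'E'
from h import *
s,p,d,K,D,Rw,e=look("wrist","w3")
P=cloud(d,K,D,Rw,e); v,n,sd,zm=inhand(P,s)
print(s["tcp_pos"],v,n,sd,zm); b=v[:2]+v[2:]*(zm-s["tcp_pos"][2]); print("bottom",b)
for w in ((.5452,.1508),(.5453,.1506)): print(tool((s["tcp_pos"][0]+w[0]-b[0],s["tcp_pos"][1]+w[1]-b[1],.043),s))
try: print(well(p,P,(.5453,.1506),K,D,Rw,e))
except Exception as ex: print(ex)
E
```

```text
t: 5.03
tcp_pos: [0.5469, 0.1517, 0.0899]
eef_rot: [3.141, 0.004, 3.105]
contact_force: [0.9, -0.1, -2.5]
width: 0.0265
grip_force: 59.5
[0.54686547 0.15165817 0.08986884] [ 0.54668406  0.15067587 -0.00496756  0.02564099] 814 0.00026100127301495116 0.055634399797613254
bottom [0.54685413 0.14979806]
[ 1.9  0.9 46.9]
[ 1.8  0.7 46.9]
[(0.5444269180297852, 0.15050269663333893, 0.015619698911905289, array([280.66081081, 218.9027027 ])), (0.5501531958580017, 0.14926289021968842, 0.021530503407120705)]
```

```bash
python3 -m pendant '[[[1.8,0.6,12,0],[0,0,5,0],[0,0,5,0],[0,0,5,0],[0,0,0,0]]]'
python3 -m pendant '[[[0,0,6,0],[0,0,6,0],[0,0,4,0],[0,0,2,0],[0,0,0,0],[0,0,0,0]]]'
```

```text
t: 5.5
tcp_pos: [0.5443, 0.1524, 0.0593]
eef_rot: [-3.141, -0.0, 3.106]
contact_force: [1.8, 0.5, -3.2]
width: 0.0266
grip_force: 59.6
t: 6.0
tcp_pos: [0.5451, 0.1523, 0.0442]
eef_rot: [3.142, 0.002, 3.106]
contact_force: [-3.5, -2.9, 9.2]
width: 0.0266
grip_force: 60.8
```

```bash
python3 -m pendant '[[[0,0,0,0],[0,0,0,0],[0,0,0,0],[0,0,-10,0],[0,0,-20,0],[0,0,-36,0],[0,0,-36,0],[10,0,-20,0]]]' 0.6
python3 -m pendant '[[[39,-10,0,0],[39,-10,0,0],[39,-10,0,0],[0,-40,0,0],[0,-40,0,0],[0,-40,0,0],[0,-40,0,0],[0,-40,0,0]]]'
python3 -m pendant '[[[0,-40,0,0],[0,-40,0,0],[-36,-18,0,0],[-36,-18,0,0],[-36,-18,0,0],[-36,-18,0,0],[0,0,0,0],[0,0,0,0]]]' 0.65
python3 - <<'E'
from h import *
s,p,d,K,D,Rw,e=look("wrist","w4")
print(s["tcp_pos"],s["eef_rot"])
for b in blobs(cloud(d,K,D,Rw,e),.04,(.3,.8,-.6,.0)): print(b)
s,p,d,K,D,Rw,e=look("top","t2")
for b in blobs(cloud(d,K,D,Rw,e),.04,(.3,.75,-.5,.25)): print(b)
print(tool((.607,-.2975,.031)))
E
```

```text
t: 6.67
tcp_pos: [0.5361, 0.153, 0.1695]
eef_rot: [3.14, 0.006, 3.105]
contact_force: [-0.2, -0.3, 1.5]
width: 0.0509
grip_force: 0.0
t: 7.33
tcp_pos: [0.4088, -0.0745, 0.1653]
eef_rot: [-3.141, 0.002, 3.106]
contact_force: [1.1, -0.4, 0.3]
width: 0.0514
grip_force: 0.0
t: 8.0
tcp_pos: [0.5481, -0.2304, 0.162]
eef_rot: [3.14, -0.004, 3.105]
contact_force: [-0.2, 1.0, 0.0]
width: 0.0553
grip_force: 0.0
[ 0.54812965 -0.23036505  0.1619667 ] [ 3.13969103 -0.00385343  3.10538277]
([0.4006, -0.3097, 0.0498, 0.0171], [172, 27], np.int32(1702))
([0.4905, -0.2585, 0.0747, 0.0082], [246, 140], np.int32(1065))
([0.4991, -0.3448, 0.0647, 0.0142], [144, 157], np.int32(1196))
([0.5363, -0.0998, 0.0746, 0.0143], [433, 191], np.int32(1454))
([0.5639, -0.2358, 0.0648, 0.014], [276, 224], np.int32(963))
([0.5606, -0.0274, 0.1115, 0.008], [509, 239], np.int32(1476))
([0.5371, -0.2306, 0.2515, 0.0673], [256, 365], np.int32(43324))
([0.3309, -0.104, 0.5229, 0.0561], [346, 211], np.int32(8582))
([0.7281, -0.4808, 0.0749, 0.0279], [424, 157], np.int32(302))
([0.6141, 0.1476, 0.0745, 0.0136], [223, 171], np.int32(88))
([0.5206, 0.0264, 0.2034, 0.058], [259, 188], np.int32(707))
([0.5431, 0.15, 0.0752, 0.014], [219, 192], np.int32(88))
([0.5354, -0.0993, 0.0747, 0.0136], [300, 204], np.int32(83))
([0.4023, -0.3104, 0.0502, 0.0163], [365, 256], np.int32(102))
[-62.1 -65.8 133.7]
```

```bash
python3 -m pendant '[[[-31,-33,-5,0],[-31,-32,-5,0],[0,0,0,0],[0,0,0,0]]]'
python3 - <<'E'
from h import *
s,p,d,K,D,Rw,e=look("wrist","w5")
print(s["tcp_pos"],s["eef_rot"])
for b in blobs(cloud(d,K,D,Rw,e),.01,(.5,.68,-.48,-.2)): print(b)
print(tool((.607,-.2968,.031),s))
E
```

```text
t: 8.43
tcp_pos: [0.6026, -0.2925, 0.1736]
eef_rot: [3.141, -0.0, 3.105]
contact_force: [-1.0, 0.2, 0.1]
width: 0.0557
grip_force: 0.0
[ 0.60258353 -0.29247398  0.17358253] [ 3.14144846e+00 -2.32145233e-05  3.10484446e+00]
([0.5004, -0.2587, 0.0488, 0.0107], [315, 87], np.int32(206))
([0.5022, -0.345, 0.0648, 0.0138], [216, 94], np.int32(656))
([0.5639, -0.2356, 0.0648, 0.0141], [342, 157], np.int32(1147))
([0.5993, -0.4329, 0.0149, 0.0455], [150, 191], np.int32(5362))
([0.607, -0.2964, 0.0648, 0.014], [277, 205], np.int32(1077))
([0.5914, -0.2924, 0.2633, 0.0675], [281, 365], np.int32(38793))
[ -4.6  -4.2 142.6]
```

```bash
python3 -m pendant '[[[-4.5,-4,25,0],[0,0,38,0],[0,0,36,0],[0,0,25,0],[0,0,12,0],[0,0,6,0],[0,0,0,0],[0,0,0,0]]]'
python3 -m pendant '[[[0,0,0,0],[0,0,0,0],[0,0,0,0],[0,0,0,0],[0,0,0,0],[0,0,-20,0],[0,0,-40,0],[0,0,-40,0]]]' 0
python3 -m pendant '[[[0,0,-25,0],[0,38,0,0],[0,38,0,0],[0,38,0,0],[0,38,0,0],[0,38,0,0],[0,0,0,0],[0,0,0,0]]]' 
python3 - <<'E'
from h import *
s,p,d,K,D,Rw,e=look("wrist","w6")
P=cloud(d,K,D,Rw,e); v,n,sd,zm=inhand(P,s)
print(s["tcp_pos"],v,n,sd,zm); b=v[:2]+v[2:]*(zm-s["tcp_pos"][2]); print("bottom",b)
w=well(p,P,(.6065,-.1015),K,D,Rw,e); print(w); w=w[0]
print(tool((s["tcp_pos"][0]+w[0]-b[0],s["tcp_pos"][1]+w[1]-b[1],s["tcp_pos"][2]-zm+.01),s))
E
```

```text
t: 9.15
tcp_pos: [0.608, -0.2962, 0.0345]
eef_rot: [-3.14, 0.004, 3.106]
contact_force: [1.0, -0.0, 0.2]
width: 0.0551
grip_force: 0.0
t: 9.82
tcp_pos: [0.6056, -0.2953, 0.13]
eef_rot: [3.139, -0.005, 3.106]
contact_force: [1.1, -0.1, -2.3]
width: 0.0266
grip_force: 59.3
t: 10.48
tcp_pos: [0.6138, -0.1041, 0.1564]
eef_rot: [3.142, -0.001, 3.109]
contact_force: [0.8, -0.8, -3.6]
width: 0.0265
grip_force: 60.0
[ 0.61377788 -0.10410901  0.15636917] [ 0.61371325 -0.10439305  0.00183805 -0.0061631 ] 829 0.000248696788880376 0.12309302938821268
bottom [ 0.61365208 -0.10418796]
[(0.6056455373764038, -0.10183180868625641, 0.016052819788455963, array([283.86715867, 192.88683887])), (0.6055914759635925, -0.10135828703641891, 0.015664955601096153)]
[  8.    2.1 113.1]
```

```bash
python3 -m pendant '[[[8,2.2,25,0],[0,0,30,0],[0,0,13,0],[0,0,0,0],[0,0,0,0],[0,0,0,0]]]'
python3 - <<'E'
from h import *
s,p,d,K,D,Rw,e=look("wrist","w7")
P=cloud(d,K,D,Rw,e); v,n,sd,zm=inhand(P,s)
b=v[:2]+v[2:]*(zm-s["tcp_pos"][2]); print("bottom",b,zm)
print(tool((s["tcp_pos"][0]+.6057-b[0],s["tcp_pos"][1]-.1016-b[1],s["tcp_pos"][2]-zm+.01),s))
E
```

```text
t: 11.03
tcp_pos: [0.6069, -0.1045, 0.0905]
eef_rot: [-3.141, 0.003, 3.105]
contact_force: [-0.2, -0.0, -2.9]
width: 0.0267
grip_force: 60.0
bottom [ 0.60690216 -0.10463205] 0.05667715187909572
[ 1.4  3.  46.7]
```

```bash
python3 -m pendant '[[[1.4,2.5,8,0],[0,0,0,0],[0,0,0,0]]]'
python3 - <<'E'
from h import *
for i in range(3):
    s,p,d,K,D,Rw,e=look("wrist","w8")
    P=cloud(d,K,D,Rw,e); v,n,sd,zm=inhand(P,s)
    b=v[:2]+v[2:]*(zm-s["tcp_pos"][2]); print(s["tcp_pos"],"bottom",b,zm)
    print(tool((s["tcp_pos"][0]+.6057-b[0],s["tcp_pos"][1]-.1016-b[1],s["tcp_pos"][2]-zm+.01),s))
E
```

```text
t: 11.33
tcp_pos: [0.6044, -0.1008, 0.0803]
eef_rot: [3.141, -0.0, 3.106]
contact_force: [-0.4, 0.0, -3.1]
width: 0.0265
grip_force: 60.0
[ 0.60437963 -0.1008482   0.08032368] bottom [ 0.60420204 -0.10091965] 0.04720334227293915
[-1.5 -0.6 37.2]
[ 0.60453236 -0.10092711  0.08055784] bottom [ 0.60439903 -0.1009813 ] 0.04721337819930935
[-1.3 -0.6 37.2]
[ 0.60467671 -0.10100423  0.08073643] bottom [ 0.60459284 -0.10115546] 0.04710824805313013
[-1.1 -0.4 37.1]
```

```bash
python3 -m pendant '[[[-1,-0.4,8,0],[0,0,5,0],[0,0,4,0],[0,0,4,0],[0,0,0,0]]]'
python3 -m pendant '[[[0,0,6,0],[0,0,6,0],[0,0,4,0],[0,0,1,0],[0,0,0,0],[0,0,0,0]]]'
```

```text
t: 11.9
tcp_pos: [0.6052, -0.1014, 0.0582]
eef_rot: [3.141, -0.001, 3.106]
contact_force: [0.9, -0.2, -4.6]
width: 0.0266
grip_force: 60.0
t: 12.4
tcp_pos: [0.6059, -0.1015, 0.0439]
eef_rot: [-3.142, 0.001, 3.106]
contact_force: [-4.6, 1.4, 4.9]
width: 0.0266
grip_force: 61.0
```

```bash
python3 -m pendant '[[[0,0,0,0],[0,0,0,0],[0,0,0,0],[0,0,-10,0],[0,0,-20,0],[0,0,-36,0],[0,0,-40,0],[0,0,-40,0]]]' 0.6
python3 -m pendant '[[[0,0,-40,0],[0,0,-40,0],[41,0,0,0],[41,0,0,0],[41,0,0,0],[30,25,0,0],[12,38,0,0],[0,40,0,0]]]' 0
python3 -m pendant '[[[0,19,0,0],[0,0,0,0],[0,0,0,0]]]'
python3 - <<'E'
from h import *
s,p,d,K,D,Rw,e=look("top","t3"); print(s["tcp_pos"],s["eef_rot"],s["width"])
for b in blobs(cloud(d,K,D,Rw,e),.04,(.3,.75,-.5,.25)): print(b)
s,p,d,K,D,Rw,e=look("scene","s3"); P=cloud(d,K,D,Rw,e)
for b in blobs(P,.04,(.3,.75,-.5,.25)): print(b)
s,p,d,K,D,Rw,e=look("wrist","w9"); P=cloud(d,K,D,Rw,e); z=P[...,2]
m=(z>.215)&(z<.27)&(abs(P[...,0]-.52)<.05)&(abs(P[...,1]-.0265)<.04); print(m.sum()); print("tip",np.nanmean(P[m],0),np.nanmax(P[m],0),np.nanmin(P[m],0))
m=(z>.17)&(z<.212)&(abs(P[...,0]-.52)<.05)&(abs(P[...,1]-.0265)<.07); print("bar",np.nanmean(P[m],0),np.nanmax(P[m],0),np.nanmin(P[m],0))
E
```

```text
t: 13.07
tcp_pos: [0.6051, -0.1014, 0.1905]
eef_rot: [3.141, -0.001, 3.106]
contact_force: [0.8, -0.1, 0.1]
width: 0.0511
grip_force: 0.0
t: 13.73
tcp_pos: [0.4423, 0.0075, 0.2702]
eef_rot: [-3.141, 0.003, 3.102]
contact_force: [-0.7, -0.1, 1.1]
width: -0.0002
grip_force: 0.0
t: 13.98
tcp_pos: [0.4449, 0.027, 0.2693]
eef_rot: [-3.141, 0.001, 3.108]
contact_force: [0.3, 0.1, -0.7]
width: -0.0
grip_force: 0.0
[0.44491119 0.02697152 0.26932044] [-3.14143662e+00  1.23619232e-03  3.10803126e+00] -4.50906220784049e-05
([0.7263, -0.4808, 0.0753, 0.0268], [424, 157], np.int32(299))
([0.4302, 0.0278, 0.5904, 0.0715], [237, 212], np.int32(6343))
([0.6044, -0.1015, 0.0748, 0.0141], [303, 182], np.int32(84))
([0.5626, -0.2364, 0.0647, 0.0143], [345, 201], np.int32(81))
([0.5354, -0.0994, 0.0747, 0.0137], [300, 204], np.int32(86))
([0.4889, -0.2581, 0.075, 0.0079], [350, 226], np.int32(83))
([0.4979, -0.346, 0.0645, 0.0139], [380, 226], np.int32(82))
([0.4025, -0.3105, 0.0504, 0.0168], [365, 256], np.int32(101))
([0.4301, 0.0246, 0.5882, 0.0746], [275, 67], np.int32(8778))
([0.5239, 0.0248, 0.2072, 0.0581], [324, 217], np.int32(1939))
([0.6162, 0.1473, 0.0749, 0.0143], [361, 211], np.int32(133))
([0.5369, -0.1003, 0.0747, 0.0142], [289, 260], np.int32(153))
([0.6064, -0.1025, 0.0748, 0.0145], [311, 274], np.int32(156))
([0.4037, -0.3105, 0.0495, 0.0167], [196, 297], np.int32(153))
([0.49, -0.2599, 0.0744, 0.009], [237, 299], np.int32(144))
([0.5641, -0.2371, 0.0646, 0.0142], [267, 307], np.int32(146))
([0.5016, -0.3456, 0.0647, 0.0141], [218, 329], np.int32(158))
141
tip [0.51507908 0.02304665 0.24924169] [0.5213981  0.02598097 0.25206951] [0.50989743 0.01954874 0.24575636]
bar [0.51968382 0.02951162 0.19155204] [0.53201164 0.08469653 0.19631823] [ 0.51427191 -0.03052894  0.17018123]
```

View pics/w9.png

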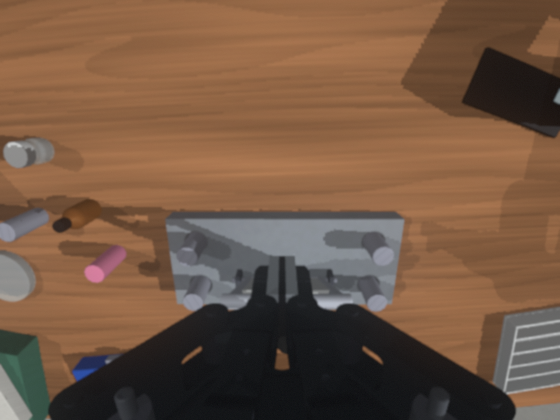

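The wrist view shows slugs standing in all four wells, at (190,248), (378,248), (197,292) and (371,292), all with tops at 75 mm. The shut fingers are in front of the frame. The kickstand tip at about (.516,.025,.247) matches its expected place, so I'm pushing it over.

```bash
python3 -m pendant '[[[0,-1,25,0],[0,-1,16,0],[-20,0,0,0],[-20,0,0,0],[-10,0,0,0],[-10,0,0,0],[-10,0,0,0],[-10,0,0,0]]]'
python3 -m pendant '[[[-10,0,0,0],[-10,0,0,0],[-10,0,0,0],[-10,0,0,0],[-10,0,0,0],[-10,0,0,0],[0,0,0,0],[0,0,0,0]]]'
python3 - <<'E'
from h import *
s,p,d,K,D,Rw,e=look("scene","s4")
cv2.imwrite("pics/s4c.png",cv2.resize(p[150:310,250:400],None,fx=3.5,fy=3.5,interpolation=2))
E
```

```text
t: 14.8
tcp_pos: [0.5255, 0.0201, 0.2273]
eef_rot: [-3.142, -0.001, 3.104]
contact_force: [-0.1, 0.0, 0.7]
width: 0.0001
grip_force: 0.1
t: 15.47
tcp_pos: [0.5849, 0.0182, 0.227]
eef_rot: [-3.142, -0.001, 3.104]
contact_force: [-0.6, -0.6, 0.3]
width: 0.0001
grip_force: 0.0
```

View pics/s4c.png

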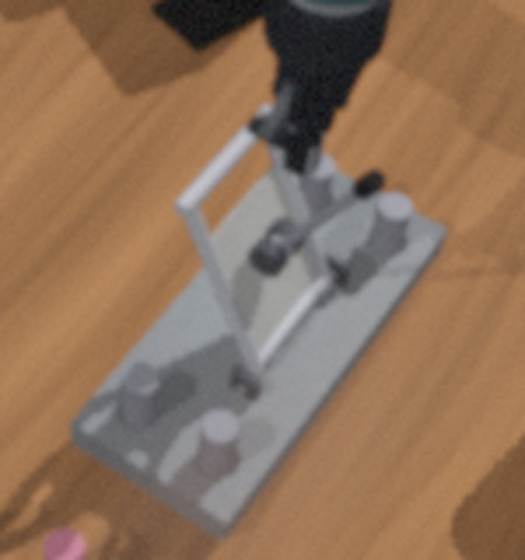

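The crop shows the leg already over and down behind the frame, running from the hub at (275,245) to the tip at (368,183). The frame is still folded. Next: raise the tool, turn it and move over the bar.

```bash
python3 -m pendant '[[[0,0,-35,0],[0,0,-30,0],[30,4,0,0],[30,4,0,0.12],[0,0,0,0.12],[0,0,0,0.12],[0,0,0,0.12],[0,0,0,0.12]]]' 0.5
python3 -m pendant '[[[0,0,0,0.12],[0,0,0,0.12],[0,0,0,0.12],[0,0,0,0.12],[0,0,0,0.12],[0,0,0,0.12],[0,0,0,0.12],[0,0,0,0.13]]]'
python3 -m pendant '[[[0,0,0,0],[0,0,0,0]]]'
python3 - <<'E'
from h import *
C=[]
f0=(.5758,.0244); a=-.0356; ex=np.array([np.cos(a),np.sin(a)])
for n in ("wrist","top","scene"):
    s,p,d,K,D,Rw,e=look(n,n+"5"); P=cloud(d,K,D,Rw,e); z=P[...,2]
    if n=="wrist": print(s["tcp_pos"],s["eef_rot"],s["width"])
    fx=(P[...,0]-f0[0])*ex[0]+(P[...,1]-f0[1])*ex[1]; fy=-(P[...,0]-f0[0])*ex[1]+(P[...,1]-f0[1])*ex[0]
    m=(z>.185)&(z<.215)&(abs(fx+.05)<.06)&(abs(fy)<.058); q=np.c_[fx[m],fy[m],z[m]]
    r=least_squares(lambda v: np.hypot(q[:,0]-v[0],q[:,2]-v[1])-.007,[np.mean(q[:,0]),.189],loss="soft_l1",f_scale=.001)
    print(n,len(q),"bar fx,z",r.x,"y",q[:,1].min(),q[:,1].max())
    m=(z>.03)&(abs(fx-.09)<.09)&(fx>.03)&(abs(fy)<.03)&(z<.2); print(" leg pts",m.sum(), np.round(np.c_[fx[m],fy[m],z[m]].max(0),3) if m.any() else "")
w=f0+ex*-.0518; print(w, tool((w[0],w[1],.17)))
E
```

```text
t: 16.18
tcp_pos: [0.5245, 0.0292, 0.2929]
eef_rot: [3.141, 0.0, 2.5]
contact_force: [0.6, 0.3, -0.0]
width: 0.0428
grip_force: 0.0
t: 16.85
tcp_pos: [0.5247, 0.0291, 0.2927]
eef_rot: [3.141, -0.0, 1.534]
contact_force: [-0.1, -0.5, 0.0]
width: 0.0426
grip_force: 0.0
t: 17.02
tcp_pos: [0.5248, 0.0292, 0.2927]
eef_rot: [3.141, -0.0, 1.544]
contact_force: [0.0, 0.5, 0.7]
width: 0.0424
grip_force: 0.0
[0.52484514 0.02921499 0.29269764] [ 3.14131175e+00 -5.39502012e-05  1.54422730e+00] 0.042396884827572624
wrist 2018 bar fx,z [-0.05196785  0.18829199] y -0.05791390332574425 0.05799811332338932
 leg pts 1024 [0.125 0.03  0.114]
top 94 bar fx,z [-0.05213918  0.18778777] y -0.057881632300370786 0.05776233097631698
 leg pts 0 
scene 209 bar fx,z [-0.05175776  0.18855853] y -0.05773555002777088 0.05765839560083796
 leg pts 304 [0.125 0.03  0.115]
[0.52403282 0.02624369] [ -3.1  -0.9 122.6]
```

```bash
python3 -m pendant '[[[-3,-1,30,0.01],[0,0,36,0],[0,0,30,0],[0,0,18,0],[0,0,9,0],[0,0,0,0],[0,0,0,0]]]'
python3 -c "
from h import *
print(tool((.5240,.0262,.169)))"
```

```text
t: 17.75
tcp_pos: [0.5245, 0.0264, 0.1705]
eef_rot: [3.141, -0.0, 1.532]
contact_force: [0.2, -0.1, -0.2]
width: 0.043
grip_force: 0.0
[-0.3 -0.5  1.5]
```

```bash
python3 -m pendant '[[[0,0,1,0],[0,0,0,0],[0,0,0,0],[0,0,0,0],[0,0,0,0]]]' 0
python3 -m pendant '[[[0,3.7,-1.7,0],[0,3.8,-1.7,0],[0,3.8,-1.5,0],[0,3.9,-1.5,0],[0,3.9,-1.3,0],[0,3.9,-1.3,0],[0,3.9,-1.1,0],[0,4,-1.1,0]]]'
python3 -m pendant '[[[0,4,-0.9,0],[0,4,-0.9,0],[0,4,-0.7,0],[0,4.1,-0.7,0],[0,0,0,0],[0,0,0,0]]]'
cat >> h.py <<'E'
def lean():
    f0=(.5758,.0244); a=-.0356; ex=np.array([np.cos(a),np.sin(a)])
    for n in ("wrist","top","scene"):
        s,p,d,K,D,Rw,e=look(n,n+"6"); P=cloud(d,K,D,Rw,e); z=P[...,2]
        fx=(P[...,0]-f0[0])*ex[0]+(P[...,1]-f0[1])*ex[1]; fy=-(P[...,0]-f0[0])*ex[1]+(P[...,1]-f0[1])*ex[0]
        t=s["tcp_pos"]; tf=(t[0]-f0[0])*ex[0]+(t[1]-f0[1])*ex[1]
        m=(z>t[2]+.009)&(z<t[2]+.032)&(abs(fx-tf)<.025)&(abs(fy)<.057)&(abs(fy)>.028); q=np.c_[fx[m],fy[m],z[m]]
        if len(q)<10: print(n,len(q)); continue
        r=least_squares(lambda v: np.hypot(q[:,0]-v[0],q[:,2]-v[1])-.007,[tf,t[2]+.019],loss="soft_l1",f_scale=.001)
        print(n,len(q),"bar fx,z",r.x,"lean",np.arctan2(.02-r.x[0],r.x[1]-.04),"R",np.hypot(.02-r.x[0],r.x[1]-.04),"tcp fx,z",tf,t[2])
E
python3 -c "
from h import *
lean()"
```

```text
t: 18.17
tcp_pos: [0.5246, 0.0265, 0.1702]
eef_rot: [3.139, -0.0, 1.531]
contact_force: [-2.5, 0.2, 5.3]
width: 0.0122
grip_force: 58.7
t: 18.83
tcp_pos: [0.5547, 0.0254, 0.1813]
eef_rot: [-3.141, -0.0, 1.531]
contact_force: [-5.8, 0.7, 7.7]
width: 0.0118
grip_force: 61.6
t: 19.33
tcp_pos: [0.5715, 0.0247, 0.1846]
eef_rot: [3.14, -0.0, 1.531]
contact_force: [-3.3, 0.9, 5.5]
width: 0.0117
grip_force: 62.5
wrist 2682 bar fx,z [-0.00498696  0.20290032] lean 0.15220179565053477 R 0.164805530388503 tcp fx,z -0.004285858901332978 0.18461889932598846
top 53 bar fx,z [-0.00504281  0.20289692] lean 0.15253983454649872 R 0.16481064947655105 tcp fx,z -0.004317435438696254 0.18460941496628844
scene 75 bar fx,z [-0.00468671  0.20253352] lean 0.15073480195363978 R 0.1643976246987726 tcp fx,z -0.004332107783485957 0.18461113132014706
```

```bash
python3 -m pendant '[[[0,4,-0.6,0],[0,4,-0.5,0],[0,4,-0.4,0],[0,4,-0.2,0],[0,3,-0.1,0],[0,3,-0.1,0],[0,2,0,0],[0,1,0,0]]]'
python3 -m pendant '[[[0,0,0,0],[0,0,0,0],[0,0,0,0],[0,0,0,0]]]'
python3 -c "
from h import *
lean()"
```

```text
t: 20.15
tcp_pos: [0.5959, 0.0238, 0.186]
eef_rot: [-3.141, -0.0, 1.531]
contact_force: [-4.9, 1.1, 7.0]
width: 0.0118
grip_force: 63.4
t: 20.48
tcp_pos: [0.5958, 0.0238, 0.186]
eef_rot: [-3.141, -0.0, 1.531]
contact_force: [-4.3, 0.5, 6.3]
width: 0.0122
grip_force: 63.4
wrist 2715 bar fx,z [0.01947639 0.20484585] lean 0.003176369318962279 R 0.16484668069828917 tcp fx,z 0.020030217877279675 0.18597501630825322
top 56 bar fx,z [0.01873863 0.20469664] lean 0.007658621538665075 R 0.16470147092564844 tcp fx,z 0.02004338986394545 0.18601943222202272
scene 65 bar fx,z [0.0201148  0.20514188] lean -0.000695189553556234 R 0.1651419180612032 tcp fx,z 0.020048060567119268 0.18600500826731042
```

```bash
python3 -m pendant '[[[0,0.4,0,0],[0,0,0,0],[0,0,0,0],[0,0,0,0],[0,0,0,0],[0,0,0,0]]]'
python3 - <<'E'
from h import *
lean()
s,p,d,K,D,Rw,e=look("scene","s7")
for b in blobs(cloud(d,K,D,Rw,e),.04,(.3,.75,-.5,.25)): print(b)
cv2.imwrite("pics/s7c.png",cv2.resize(p[130:410,180:400],(550,560),interpolation=2)[:, :])
E
```

```text
t: 21.13
tcp_pos: [0.5961, 0.0238, 0.186]
eef_rot: [-3.141, -0.0, 1.531]
contact_force: [-4.8, 1.2, 7.0]
width: 0.0119
grip_force: 63.4
wrist 2728 bar fx,z [0.0197404  0.20484775] lean 0.0015747987979732308 R 0.16484795698219842 tcp fx,z 0.02031946445181855 0.18598917959874586
top 57 bar fx,z [0.01984579 0.2049771 ] lean 0.0009347362138113625 R 0.164977170231953 tcp fx,z 0.020301992009311483 0.1859485347252519
scene 63 bar fx,z [0.02018392 0.20474996] lean -0.0011163340663690813 R 0.16475006402959036 tcp fx,z 0.020320699925605618 0.185974872715433
([0.4516, 0.028, 0.5281, 0.1584], [313, 117], np.int32(13847))
([0.6157, 0.1458, 0.0747, 0.0145], [361, 211], np.int32(135))
([0.5368, -0.1001, 0.0746, 0.0147], [289, 260], np.int32(153))
([0.6059, -0.1021, 0.0751, 0.0143], [311, 274], np.int32(156))
([0.4019, -0.3109, 0.0495, 0.0178], [196, 297], np.int32(154))
([0.4917, -0.2599, 0.0744, 0.0088], [237, 299], np.int32(145))
([0.565, -0.2378, 0.0646, 0.0143], [267, 307], np.int32(147))
([0.5013, -0.3458, 0.0644, 0.0144], [218, 329], np.int32(157))
```

View pics/s7c.png

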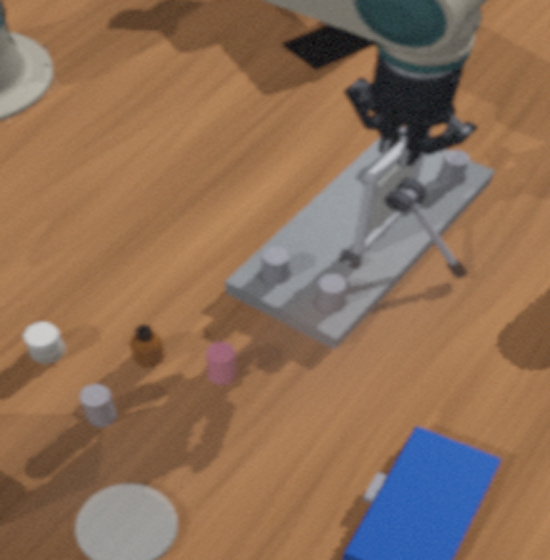

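The crop shows the frame upright in the gripper at (385,175), the leg down behind it to (458,268), the slugs seated, and the bystanders and pink one untouched.

```bash
python3 -c "
from plant import hand_in
print(hand_in())"
```

```text
the job is handed in; nothing more can be done
None
```

I handed the job in at about 21 s on the robot clock: both empty wells now hold a spare slug, the kickstand went down before the frame was raised, and the gripper still holds the frame within about 0.002 rad of vertical; the verdict was not shown.

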